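# Gauge a cork blank against a flip stop at the fly tyer's stall

### The arm

A 6-joint arm with a two-finger parallel gripper is mounted at the origin on the work surface. World frame = base frame: x ahead of the robot, y to its left, z up, the work surface at z = 0. Lengths are in m, angles in degrees, forces in N, time in s.
With the tool pointing down it reaches from about 0.25 to 0.725 m from the base axis. Payload 9.7 kg.
Tool frame: the origin (TCP) lies at the very end of the fingers, on their centre line; the grasp point (between the pads) lies 19 mm behind it; z points along the fingers, y is the line along which they close (so a half turn about z gives the same grasp; the last joint's range is limited). The gripper opens to 85 mm and grips with 20 to 120 N. Pads are 22 mm wide; open, the fingers measure 114 mm over their backs; the gripper's body (76 mm by 85 mm) begins 54 mm behind the grasp point. The pads swing forward as they close: fully open they stand 13 mm farther back than shut.
Start: joints at [75.86, 4.979, 10.078, 95.1, 0, 90], TCP at [0.134, 0.533, 0.206] pointing down, gripper open.
Joint ranges: [-179.16, 179.16], [-48.56, 103.87], [-65.8, 70.77], [-126.05, 130.52], [-82.76, 87.17], [-180, 180]. Speed limits (degrees/s): [127.2, 127.2, 147.25, 180, 180, 180].

### API

Orientations are given as [roll, pitch, yaw] about the fixed x, y, z axes, in that order (R = Rz(yaw) Ry(pitch) Rx(roll)).
In Python, from workcell import bot gives the robot as it stands.
- The arm moves only by the tool arm_command, never from a script. Its argument "series" is a list of rows, each a list of 4 numbers: the shift along the tool's x, y, z in m, then the turn about the tool's z in rad. A call has exactly 5 rows; each row is the pose to reach, as a shift and turn from the pose commanded when the call began, along the tool's axes at that moment; what a row does not reach only later rows make up. A row lasts 1/10 s, in which the tool goes at most 50 mm and 8.59 degrees, less where a joint would pass 70% of its speed; a pose out of reach is approached as far as the arm can. A call with a gripper value outside its range is refused whole. "hand" is the finger opening in m, from 0 to 0.0854, set as the call begins (left out, the last holds). The fingers move at their own pace and stop on an object; "grip_force" is the grip in N (left out, the last holds). Time passes only in rows, so rows that repeat a pose let the fingers close, or fill a call up. It gives the time, the measured TCP pose, the force, the opening and the grip force at its end, in the units of the state.
- bot.get_obs(): the state, without advancing time (a new reading comes with each control period).
- bot.camera(name): name is "scene" or "side" or "wrist"; returns a dict with "color" (420x560x3 uint8, blue, green, red), "camera_matrix" (3x3 intrinsics, pixels), "xyz" and "orientation" of the camera in the world; the wrist camera has in their place "T_tool_cam" (4x4, takes a point from camera to tool coordinates, whose origin is the TCP and whose axes are the flange's). Camera axes: x right, y up, looking along -z (the intrinsics and any distortion apply to the point x, -y, -z); pixel columns grow to the right and rows downward; lengths in m; the calibration is good to about 2 mm. A picture is of the moment at which its call begins: read the wrist's pose just before it. There is no depth.
- bot.job_done(): hands the job in; it is judged then, once.
Trained networks look in the newest picture that a camera, given by its name, has taken for a name from the list of things; names that differ only in an ending like _2 or _b are one class to them, and where a whole thing is asked for, a point or a joint stands for the part that bears it (a point fixed in the world has none). Each returns a list of dicts, best first, with "confidence" (0 to 1); they miss things now and then, are a little off and sometimes report something else, mostly with a low value. They report only what shows in the picture. A call takes as long as a camera call. They do not tell look-alikes from the thing itself.
- bot.find_in(camera, target): "location" ([column, row] in pixels, amid what is visible of it).
- bot.mark_of(camera, target): "location" ([column, row] in pixels: a listed point, or the origin of a listed thing).
The state is a dict: "time": time; "q": joint angles; "qd": joint speeds; "joint_efforts": joint torques, N m; "ee_pos": TCP position; "tcp_rot": TCP orientation; "wrist_force": force on the tool from outside, world axes, zero at the start; "torque": the same for the moment, N m; "opening": finger opening in m; "grasp_force": force on a finger pad.
Only numpy, scipy, OpenCV 4.12 (cv2) and the standard library are available. Lean on these libraries where they do the work, as an engineer would, in place of code of your own. Each camera call takes 0.05 s, during which the arm holds its last target. There are 200 camera calls.

### The job

A cork block lies in the channel of the small cutting jig, between the yellow and the blue flip stop. Flip the yellow leaf fully down, slide the cork along the fence until its end touches the yellow leaf, then flip the yellow leaf up again to stand upright, leaving the cork where it was gauged. Leave the blue stop standing up.

Things in the scene. Friction and masses are not known exactly. Their poses are not given: they have to be found in the camera images.
- yellow_hinge (a point): Point on the yellow stop's hinge axis, mid-width, 75 mm above the table, over the middle of the aluminium fence (15 mm thick, top at 34 mm). Fixed; at either end of the jig, the blue stop about 375 mm away at the other. Axes: y along fence and hinge, z up, -x the working side; the channel's middle is at x = -27.5 mm. The lowered leaf's faces that the cork meets are at y = +/-6 mm.
- yellow_leaf (a joint): Yellow leaf's angle q: 0 fully down, 1.57 upright (limit 1.6); starts 1.35 to 1.57. Stiff hinge (0.06 N m), stays where left. A 14 mm wide bar whose tongue hangs into the channel, to 18 mm above the table, when down.
- yellow_knob (a point): Centre of the grip knob on the end of the yellow leaf: a round bar 20 mm thick, 24 mm long along the hinge axis, free on both ends. It is 85 mm from the hinge point, at (-85 cos q, 0, 85 sin q) mm in that point's axes. It turns with the leaf.
- blank_center (a point): Centre of the loose cork block, 30 x 90 x 30 mm (x, y, z), about 50 g, long y axis along the fence. It lies midway between the stops on the jig's 12 mm thick bed (cork's top 42 mm above the table), in a 40 mm wide channel between the fence and a lip 6 mm high.
- blue_leaf (a joint): Angle of the blue stop's leaf, a twin of the yellow one at the other end of the jig: 0 down, 1.57 upright. It starts up (1.35 to 1.57) and must stay up.
There are look-alikes about, which are no part of the job. Leave any purple or turquoise look-alike of the part that bears blank_center alone.

How it is judged:
By the outcome, as a careful person would: the job done as asked, in the order asked, and still so for the second after the job is handed in, with the robot touching nothing.
It also fails if it takes over 58 s, if anything falls off the work surface, if the arm or the gripper's body presses on something with over 40 N, if the wrist force passes 120 N, or if a joint passes its speed limit or range.

## Working session

There is one attempt and no reset: what is moved stays moved. The work goes in short steps, Python scripts to look and compute and a tool call to move; the robot and the scene stay as the last step left them, time stands still between calls to the robot, and variables do not carry over. Pictures are saved under pics/ and viewed, at most 10 in all, crops included, and the job is handed in when it is done.

Besides the shell and the picture viewer there is one more tool, called after ">>>" as name(argument=value, ...) on one line, values as JSON. arm_command: Moves the arm, as the interface text tells. Its arguments: {"type":"object","properties":{"series":{"type":"array"},"hand":{"type":"number"},"grip_force":{"type":"number"}},"required":["series"]}

```bash
mkdir -p pics; cat > h.py <<'E'
import numpy as np, cv2
from scipy.spatial.transform import Rotation as R
from workcell import bot
def cam(n):
    o=bot.get_obs(); c=bot.camera(n); K=np.array(c["camera_matrix"])
    if n=="wrist":
        T=np.array(c["T_tool_cam"]); W=np.eye(4); W[:3,:3]=toR(o["tcp_rot"]); W[:3,3]=o["ee_pos"]; T=W@T
    else:
        T=np.eye(4); T[:3,:3]=toR(c["orientation"]); T[:3,3]=c["xyz"]
    return c,K,T
def toR(r):
    r=np.array(r,float)
    return r if r.shape==(3,3) else (R.from_quat(r) if r.size==4 else R.from_euler('xyz',r,degrees=True)).as_matrix()
def ray(K,T,p):
    d=np.linalg.inv(K)@[p[0],p[1],1]; return T[:3,3],T[:3,:3]@(d*[1,-1,-1])
def atz(K,T,p,z):
    o,d=ray(K,T,p); return o+d*(z-o[2])/d[2]
def proj(K,T,X):
    q=T[:3,:3].T@(np.array(X)-T[:3,3]); q=K@(q*[1,-1,-1]); return q[:2]/q[2]
E
python3 - <<'E'
from h import *
o=bot.get_obs(); print(o)
for n in ["scene","side","wrist"]:
    c,K,T=cam(n); cv2.imwrite(f"pics/{n}0.png",c["color"]); print(n,{k:v for k,v in c.items() if k!="color"})
    for t in ["yellow_hinge","yellow_knob","blank_center","blue_leaf","yellow_leaf"]:
        print(t,[(np.round(d["location"]).tolist(),round(d["confidence"],2)) for d in bot.mark_of(n,t)])
E
```

```text
{'time': 0.0, 'q': array([ 7.58596814e+01,  5.01133240e+00,  1.00338076e+01,  9.51006956e+01,
       -9.67622801e-04,  9.00015043e+01]), 'qd': array([ 0.02413773,  0.032423  , -0.04270219, -0.05181799,  0.05701427,
        0.01767415]), 'joint_efforts': array([-1.96406807e-03, -5.20378697e+01,  4.64809012e+01,  1.60213339e-02,
        1.70552255e-05,  9.15157017e-06]), 'ee_pos': array([0.13430122, 0.53306616, 0.20527509]), 'tcp_rot': array([-1.79921780e+02,  9.69675558e-04,  1.65858178e+02]), 'wrist_force': array([ 0.17801148, -0.51576365,  0.06839872]), 'torque': array([ 0.00713919, -0.0198828 , -0.0205859 ]), 'grasp_force': 0.0, 'opening': 0.08553227475372503}
scene {'camera_matrix': array([[497.55478066,   0.        , 278.59120482],
       [  0.        , 497.55478066, 211.29125373],
       [  0.        ,   0.        ,   1.        ]]), 'xyz': array([ 0.9897562 , -0.36199752,  0.66571317]), 'orientation': array([44.96094567, -0.7278666 , 48.27605698])}
yellow_hinge [([330.0, 194.0], 0.87)]
yellow_knob [([331.0, 152.0], 0.91)]
blank_center [([316.0, 295.0], 0.97), ([142.0, 236.0], 0.96), ([207.0, 202.0], 0.95), ([221.0, 374.0], 0.68), ([234.0, 262.0], 0.67)]Traceback (most recent call last):
  File "<stdin>", line 6, in <module>
ValueError: it knows: blank_center, yellow_hinge, yellow_knob
```

```bash
python3 - <<'E'
from h import *
for n in ["scene","side","wrist"]:
    c,K,T=cam(n); cv2.imwrite(f"pics/{n}0.png",c["color"]); print(n,{k:v for k,v in c.items() if k not in("color","camera_matrix")})
    for t in ["yellow_hinge","yellow_knob","blank_center"]:
        print(t,[(np.round(d["location"]).tolist(),round(d["confidence"],2)) for d in bot.mark_of(n,t)])
    for t in ["blue_leaf","yellow_leaf"]:
        try: print(t,[(np.round(d["location"]).tolist(),round(d["confidence"],2)) for d in bot.find_in(n,t)])
        except Exception as e: print(e)
E
```

```text
scene {'xyz': array([ 0.9897562 , -0.36199752,  0.66571317]), 'orientation': array([44.96094567, -0.7278666 , 48.27605698])}
yellow_hinge [([332.0, 195.0], 0.88)]
yellow_knob [([331.0, 154.0], 0.61)]
blank_center [([145.0, 233.0], 0.91), ([238.0, 260.0], 0.89), ([315.0, 297.0], 0.64)]
blue_leaf [([137.0, 294.0], 0.95)]
yellow_leaf [([327.0, 171.0], 0.68)]
side {'xyz': array([ 0.40439883, -0.52236754,  0.6613789 ]), 'orientation': array([ 44.23317671,   0.83930204, -15.69958842])}
yellow_hinge [([283.0, 171.0], 0.58)]
yellow_knob [([274.0, 144.0], 0.84)]
blank_center [([388.0, 304.0], 0.83), ([297.0, 256.0], 0.82), ([229.0, 312.0], 0.78), ([216.0, 256.0], 0.64), ([351.0, 223.0], 0.63)]
blue_leaf [([345.0, 313.0], 0.92)]
yellow_leaf [([274.0, 163.0], 0.83)]
wrist {'T_tool_cam': array([[-1.70426260e-04,  9.51157149e-01,  3.08707060e-01,
         7.92902800e-02],
       [ 9.99999965e-01,  2.23885540e-04, -1.37748963e-04,
        -1.19351370e-03],
       [-2.00135957e-04,  3.08707026e-01, -9.51157154e-01,
        -1.66735426e-01],
       [ 0.00000000e+00,  0.00000000e+00,  0.00000000e+00,
         1.00000000e+00]])}
yellow_hinge []
yellow_knob []
blank_center []
blue_leaf []
yellow_leaf []
```

View pics/scene0.png

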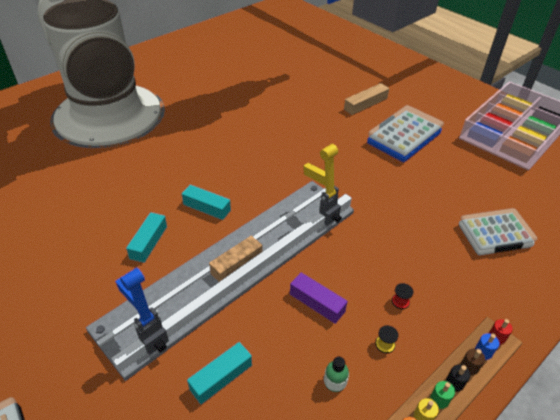

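View pics/side0.png

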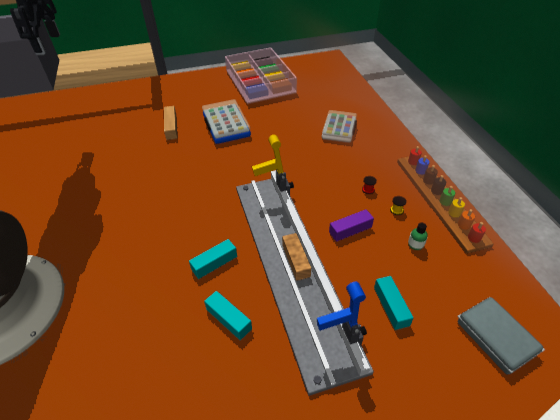

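The cork in the channel is at scene (237,258) and side (297,256). The other hits, teal at scene (145,235), (206,202) and (220,373) and purple at (317,296), are look-alikes lying outside the jig. The yellow stop is at the far end: scene hinge (331,195), knob (331,152). The blue stop is at the near end.

```bash
python3 - <<'E'
from h import *
cs={n:cam(n) for n in["scene","side"]}
def best(n,t,near=None):
    m=bot.mark_of(n,t)
    if near is not None: m=sorted(m,key=lambda d:np.hypot(*(np.array(d["location"])-near)))
    return m[0]["location"] if m else None
def tri(ps):
    A=np.zeros((3,3));b=np.zeros(3)
    rs=[]
    for n,p in ps.items():
        c,K,T=cs[n];o,d=ray(K,T,p);d=d/np.linalg.norm(d);P=np.eye(3)-np.outer(d,d);A+=P;b+=P@o;rs.append((o,d,P))
    X=np.linalg.solve(A,b);return X,[np.linalg.norm(P@(X-o))*1000 for o,d,P in rs]
for t,nr in [("yellow_hinge",{}),("yellow_knob",{}),("blank_center",{"scene":(237,258),"side":(297,256)})]:
    ps={n:best(n,t,nr.get(n)) for n in cs}
    if None in ps.values(): print(t,ps);continue
    print(t,ps,tri(ps))
    z={"yellow_hinge":.075,"blank_center":.027}.get(t)
    if z:
        for n in cs: print(n,atz(cs[n][1],cs[n][2],ps[n],z))
# blue
bl={}
for n,p in (("scene",(150,325)),("side",(352,332))): print("blue hinge guess",atz(cs[n][1],cs[n][2],p,.075))
b=[cs["scene"][0]["color"][130:230,270:370],cs["side"][0]["color"][120:220,230:330],cs["scene"][0]["color"][210:310,180:280]]
cv2.imwrite("pics/crop1.png",np.hstack([cv2.resize(x,None,fx=2.6,fy=2.6,interpolation=cv2.INTER_CUBIC) for x in b]))
E
```

```text
yellow_hinge {'scene': [330.9, 193.2], 'side': [281.4, 175.7]} (array([0.58160867, 0.13190709, 0.07139703]), [np.float64(4.6437300157979005), np.float64(4.64373001579795)])
scene [0.58101709 0.13482014 0.075     ]
side [0.58037514 0.12117289 0.075     ]
yellow_knob {'scene': [333.7, 153.7], 'side': [276.8, 146.2]} (array([0.57385852, 0.13622369, 0.15080537]), [np.float64(5.558532229663152), np.float64(5.55853222966315)])
blank_center {'scene': [206.2, 202.2], 'side': [298.2, 257.4]} (array([ 0.53340345, -0.10943003,  0.13932931]), [np.float64(28.795010885298797), np.float64(28.795010885298797)])
scene [ 0.41383683 -0.01635494  0.027     ]
side [ 0.56087504 -0.06338631  0.027     ]
blue hinge guess [ 0.60283992 -0.24143868  0.075     ]
blue hinge guess [ 0.58510501 -0.25736823  0.075     ]
```

View pics/crop1.png

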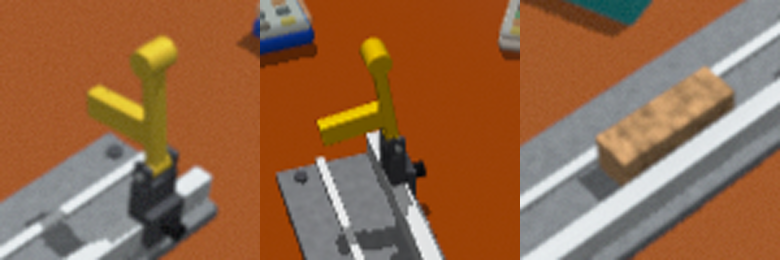

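The crop confirms it: the cork is in the channel and the yellow leaf stands nearly upright. I'll move above the jig for a close look with the wrist camera.

>>> arm_command(series=[[-0.038,-0.028,-0.012,0],[-0.076,-0.056,-0.024,0],[-0.114,-0.084,-0.036,0],[-0.152,-0.112,-0.048,0],[-0.19,-0.14,-0.06,0]])

```text
time: 2.0
ee_pos: [0.2851, 0.3495, 0.2666]
tcp_rot: [180.0, 0.0, 165.9]
wrist_force: [0.8, 0.1, -0.4]
opening: 0.0855
grasp_force: 0.0
```

>>> arm_command(series=[[-0.038,-0.028,-0.006,0],[-0.076,-0.056,-0.012,0],[-0.114,-0.084,-0.018,0],[-0.152,-0.112,-0.024,0],[-0.19,-0.14,-0.03,0]])

```text
time: 2.5
ee_pos: [0.4353, 0.1672, 0.2965]
tcp_rot: [180.0, 0.0, 165.9]
wrist_force: [0.1, 1.2, -0.0]
opening: 0.0855
grasp_force: 0.0
```

>>> arm_command(series=[[-0.032,-0.028,0,-0.1],[-0.064,-0.056,0,-0.2],[-0.096,-0.084,0,-0.28],[-0.127,-0.111,0,-0.28],[-0.127,-0.111,0,-0.28]])

```text
time: 3.0
ee_pos: [0.5323, 0.0268, 0.2946]
tcp_rot: [-180.0, -0.1, -178.3]
wrist_force: [0.6, -0.4, -0.6]
opening: 0.0855
grasp_force: 0.0
```

```bash
python3 - <<'E'
from h import *
c,K,T=cam("wrist"); print(K.tolist(),T.round(3).tolist()); cv2.imwrite("pics/w1.png",c["color"])
for t in ["yellow_hinge","yellow_knob","blank_center"]:
    for d in bot.mark_of("wrist",t):
        print(t,np.round(d["location"],1),round(d["confidence"],2),atz(K,T,d["location"],{"yellow_hinge":.075,"yellow_knob":.16,"blank_center":.027}[t]).round(4))
for d in bot.find_in("wrist","blue_leaf"): print(d)
E
```

```text
[[303.36001197754047, 0.0, 278.14388984700656], [0.0, 303.36001197754047, 211.9312192876503], [0.0, 0.0, 1.0]] [[-0.029, -0.951, -0.307, 0.453], [1.0, -0.028, -0.008, 0.023], [-0.0, -0.307, 0.952, 0.461], [0.0, 0.0, 0.0, 1.0]]
yellow_hinge [352.5 218.2] 0.65 [0.5838 0.1273 0.075 ]
yellow_knob [375.5 231. ] 0.57 [0.5687 0.1305 0.16  ]
blank_center [256.3 267.8] 0.92 [ 0.6883 -0.0049  0.027 ]
blank_center [139.4 268. ] 0.8 [ 0.6941 -0.192   0.027 ]
blank_center [223.2 184. ] 0.74 [ 0.5528 -0.0542  0.027 ]
blank_center [156.   75.8] 0.69 [ 0.41   -0.1386  0.027 ]
blank_center [257.7  74.8] 0.57 [ 0.4049 -0.005   0.027 ]
{'location': [52.7, 219.1], 'confidence': 0.59}
```

View pics/w1.png

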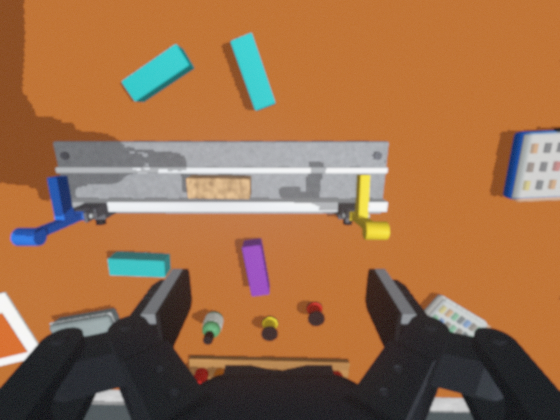

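```bash
python3 - <<'E'
from h import *
from scipy.optimize import least_squares
c,K,T=cam("wrist"); im=c["color"]; hsv=cv2.cvtColor(im,cv2.COLOR_BGR2HSV)
for name,(r0,r1),z in (("lip",(163,177),.018),("fence",(196,218),.034)):
    P0=[];P1=[]
    for col in range(115,335,4):
        s=hsv[r0:r1,col,1].astype(int);v=hsv[r0:r1,col,2].astype(int)
        r=np.where((v>190)&(s<50))[0]
        if len(r): P0.append((col,r0+r[0]-.5));P1.append((col,r0+r[-1]+.5))
    for P in(P0,P1):
        W=np.array([atz(K,T,p,z)[:2] for p in P]); f=np.polyfit(W[:,1],W[:,0],1); print(name,len(P),"x at y=.13,-.06:",np.polyval(f,[.13,-.06]).round(4),"yaw",np.degrees(np.arctan(-f[0])).round(2),np.std(W[:,0]-np.polyval(f,W[:,1])).round(4))
cs={"wrist":(0,K,T),"scene":cam("scene"),"side":cam("side")}
def hue(n,lo,hi,box):
    im=cs[n][0]["color"] if n!="wrist" else im0
im0=im
for n in cs:
    I=im0 if n=="wrist" else cs[n][0]["color"]; h=cv2.cvtColor(I,cv2.COLOR_BGR2HSV)
    m=cv2.inRange(h,(22,120,80),(34,255,255)); k,l,s,ce=cv2.connectedComponentsWithStats(m)
    for i in range(1,k):
        if s[i][4]>60: print(n,"yellow",s[i],ce[i].round(1))
def tri(ps):
    f=lambda X:np.concatenate([(proj(cs[n][1],cs[n][2],X)-p) for n,p in ps.items()])
    s=least_squares(f,[.58,.13,.1]); return s.x.round(4),s.fun.round(1)
print("knob",tri({"wrist":(377.5,231),"scene":(329.6,152),"side":(274.6,140.8)}))
print("bed ends",[atz(K,T,p,.012).round(4) for p in((55,143),(388,143))])
for n,p in(("scene",(331.5,193.5)),("side",(280.8,174)),("wrist",(347,214))): print("hinge",n,atz(cs[n][1],cs[n][2],p,.075).round(4))
print("cork",[atz(K,T,p,.042).round(4) for p in((186,188),(251,188))])
E
```

```text
lip 48 x at y=.13,-.06: [0.5216 0.5303] yaw 2.6 0.0011
lip 48 x at y=.13,-.06: [0.5337 0.5388] yaw 1.52 0.0006
fence 55 x at y=.13,-.06: [0.576  0.5781] yaw 0.65 0.0025
fence 55 x at y=.13,-.06: [0.5883 0.5936] yaw 1.59 0.0007
wrist yellow [ 345  176   40   65 1055] [362.7 214.2]
wrist yellow [259 317  16  11 131] [266.7 321.8]
scene yellow [507  94  25  11  65] [519.   99.1]
scene yellow [518 126  29  14 136] [532.  132.2]
scene yellow [304 144  34  54 746] [324.1 169.7]
scene yellow [376 337  19  15 171] [384.3 345.6]
scene yellow [414 398  27  22 394] [426.2 409.9]
side yellow [252 135  31  41 477] [270.3 159. ]
side yellow [451 199  14   9  67] [457.7 203.4]
side yellow [391 205  12   9  88] [396.7 209.3]
knob (array([0.5682, 0.138 , 0.1573]), array([-0.9,  0.3,  1.4, -0.3, -1.7,  0.2]))
bed ends [array([ 0.5026, -0.2957,  0.012 ]), array([0.4861, 0.1887, 0.012 ])]
hinge scene [0.5822 0.1351 0.075 ]
hinge side [0.5806 0.1269 0.075 ]
hinge wrist [0.5763 0.1246 0.075 ]
cork [array([ 0.5559, -0.1002,  0.042 ]), array([ 0.5528, -0.0078,  0.042 ])]
```

Jig found: yaw about 1.6°, hinge about (0.581, 0.134), knob about (0.568, 0.136, 0.158), cork y from -0.100 to -0.008. Next I'll go above the knob and come down with the fingers on either side of it.

>>> arm_command(series=[[-0.013,0.036,0.0,0],[-0.026,0.072,0.0,0],[-0.039,0.108,0.01,0],[-0.039,0.108,0.04,0],[-0.039,0.108,0.07,0]])

```text
time: 3.9
ee_pos: [0.566, 0.1416, 0.2252]
tcp_rot: [180.0, 0.1, -177.9]
wrist_force: [0.4, -0.6, 0.6]
opening: 0.0854
grasp_force: 0.0
```

```bash
python3 - <<'E'
from h import *
o=bot.get_obs(); c,K,T=cam("wrist"); print(o["ee_pos"],o["tcp_rot"]); cv2.imwrite("pics/w2.png",c["color"])
for d in bot.mark_of("wrist","yellow_knob"): print(d, atz(K,T,d["location"],.159))
E
```

```text
[0.56598865 0.14159127 0.22518618] [ 1.79988058e+02  5.52182118e-02 -1.77922211e+02]
{'location': [266.2, 221.8], 'confidence': 0.64} [0.57089651 0.13094605 0.159     ]
```

View pics/w2.png

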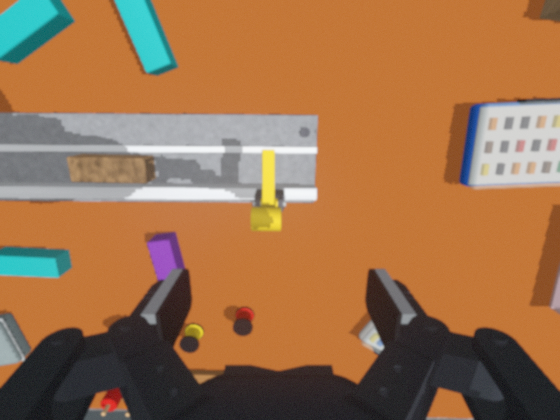

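The knob is at pixel (266,218), about 10 mm left of the finger midline (column 278). I'll shift -10 mm in y and go down.

>>> arm_command(series=[[-0.003,-0.01,0.02,0],[-0.003,-0.01,0.045,0],[-0.003,-0.01,0.07,0],[-0.003,-0.01,0.085,0],[-0.003,-0.01,0.085,0]])

```text
time: 4.5
ee_pos: [0.5686, 0.1296, 0.1408]
tcp_rot: [-180.0, -0.1, -178.1]
wrist_force: [-0.2, -0.5, -0.4]
opening: 0.0855
grasp_force: 0.0
```

>>> arm_command(series=[[0,0,0,0],[0,0,0,0],[0,0,0,0],[0,0,0,0],[0,0,0,0]], hand=0.015, grip_force=20)

```text
time: 5.0
ee_pos: [0.5695, 0.1313, 0.1421]
tcp_rot: [179.8, 0.1, -178.0]
wrist_force: [0.3, 6.7, 4.3]
opening: 0.0217
grasp_force: 19.4
```

>>> arm_command(series=[[0,0,0,0],[0,0,0,0],[0,0,0,0],[0,0,0,0],[0,0,0,0]])

```text
time: 5.5
ee_pos: [0.5695, 0.1313, 0.1421]
tcp_rot: [179.8, 0.1, -178.0]
wrist_force: [-0.7, 8.2, 4.0]
opening: 0.022
grasp_force: 19.4
```

>>> arm_command(series=[[0.0075,0.001,0.0012,0],[0.015,0.001,0.0035,0],[0.023,0.001,0.0065,0],[0.031,0.001,0.0105,0],[0.0445,0.001,0.0205,0]])

```text
time: 6.0
ee_pos: [0.5252, 0.1302, 0.1228]
tcp_rot: [179.9, 0.2, -178.1]
wrist_force: [-3.0, 4.4, 8.7]
opening: 0.0221
grasp_force: 29.0
```

>>> arm_command(series=[[0.012,0.001,0.0115,0],[0.0205,0.001,0.0255,0],[0.0265,0.001,0.0415,0],[0.029,0.001,0.054,0],[0.03,0.001,0.062,0]])

```text
time: 6.5
ee_pos: [0.4922, 0.1293, 0.0578]
tcp_rot: [180.0, -0.2, -178.1]
wrist_force: [-6.1, 2.0, 4.3]
opening: 0.0218
grasp_force: 47.6
```

>>> arm_command(series=[[0,0,0.0005,0],[0,0,0.001,0],[0,0,0.0015,0],[0,0,0.002,0],[0,0,0.002,0]])

```text
time: 7.0
ee_pos: [0.4923, 0.1293, 0.0563]
tcp_rot: [180.0, -0.3, -178.1]
wrist_force: [-12.2, 1.7, 4.2]
opening: 0.0214
grasp_force: 48.0
```

>>> arm_command(series=[[0.002,0,0.0,0],[0.003,0,0.001,0],[0.003,0,0.002,0],[0.003,0,0.003,0],[0.003,0,0.003,0]])

```text
time: 7.5
ee_pos: [0.4918, 0.1293, 0.0535]
tcp_rot: [180.0, 0.0, -178.1]
wrist_force: [0.5, 2.6, 2.6]
opening: 0.0221
grasp_force: 47.8
```

```bash
python3 - <<'E'
from h import *
o=bot.get_obs(); print(o["wrist_force"],o["ee_pos"])
c=cam("side")[0]["color"][110:230,190:350]; d=cam("scene")[0]["color"][120:240,240:400]
cv2.imwrite("pics/down.png",np.hstack([cv2.resize(x,None,fx=2.5,fy=2.5,interpolation=cv2.INTER_CUBIC) for x in (c,d)]))
E
```

```text
[0.47785026 2.55881398 2.57739958] [0.49182173 0.12931515 0.05353176]
```

View pics/down.png

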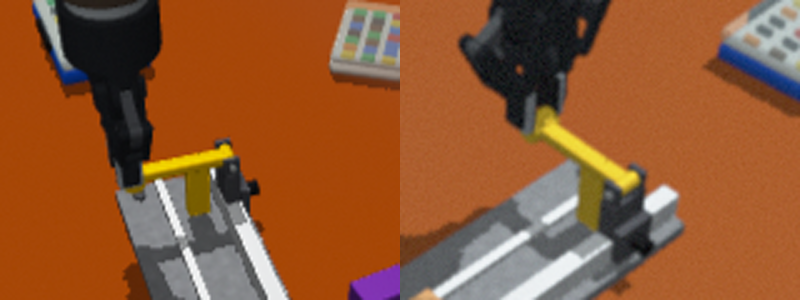

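The leaf is nearly flat, with its tongue hanging in the channel. I'll press gently until the force shows the stop.

>>> arm_command(series=[[0,0,0.001,0],[0,0,0.002,0],[0,0,0.003,0],[0,0,0.003,0],[0,0,0.003,0]])

```text
time: 8.1
ee_pos: [0.4917, 0.1293, 0.0522]
tcp_rot: [180.0, 0.1, -178.1]
wrist_force: [-6.7, 2.8, 19.2]
opening: 0.0223
grasp_force: 49.5
```

>>> arm_command(series=[[0,0,0.001,0],[0,0,0.002,0],[0,0,0.003,0],[0,0,0.003,0],[0,0,0.003,0]])

```text
time: 8.6
ee_pos: [0.4918, 0.1294, 0.0512]
tcp_rot: [179.9, 0.1, -178.1]
wrist_force: [-15.0, 0.8, 33.9]
opening: 0.022
grasp_force: 53.2
```

>>> arm_command(series=[[0,0,-0.002,0],[0,0,-0.003,0],[0,0,-0.003,0],[0,0,-0.003,0],[0,0,-0.003,0]])

```text
time: 9.1
ee_pos: [0.4917, 0.1294, 0.0519]
tcp_rot: [180.0, 0.0, -178.1]
wrist_force: [-5.9, 2.2, 15.7]
opening: 0.0218
grasp_force: 51.0
```

>>> arm_command(series=[[0,0,0,0],[0,0,0,0],[0,0,0,0],[0,0,0,0],[0,0,0,0]], hand=0.085)

```text
time: 9.6
ee_pos: [0.4915, 0.1289, 0.0502]
tcp_rot: [-180.0, -0.0, -178.1]
wrist_force: [0.0, -0.1, 0.5]
opening: 0.0851
grasp_force: 0.0
```

>>> arm_command(series=[[0,0,-0.03,0],[0,0,-0.07,0],[0,0,-0.12,0],[0,0,-0.15,0],[0,0,-0.15,0]])

```text
time: 10.1
ee_pos: [0.4933, 0.1294, 0.2053]
tcp_rot: [179.9, 0.4, -178.1]
wrist_force: [-0.1, -0.3, -0.6]
opening: 0.0849
grasp_force: 0.0
```

>>> arm_command(series=[[-0.01,-0.045,0,0],[-0.02,-0.09,0,0],[-0.03,-0.135,0,0],[-0.04,-0.18,0,0],[-0.05,-0.225,0,0]], hand=0.0)

```text
time: 10.6
ee_pos: [0.5491, -0.096, 0.1998]
tcp_rot: [180.0, -0.0, -178.1]
wrist_force: [1.1, 0.5, 0.3]
opening: 0.0114
grasp_force: 0.0
```

>>> arm_command(series=[[-0.005,-0.03,0,0],[-0.005,-0.041,0.01,0],[-0.005,-0.041,0.03,0],[-0.005,-0.041,0.055,0],[-0.005,-0.041,0.06,0]])

```text
time: 11.1
ee_pos: [0.5538, -0.1341, 0.1367]
tcp_rot: [179.9, -0.3, -178.1]
wrist_force: [-0.2, 0.4, -0.3]
opening: 0.0001
grasp_force: 0.0
```

```bash
python3 - <<'E'
from h import *
o=bot.get_obs(); c,K,T=cam("wrist"); print(o["ee_pos"],o["tcp_rot"],o["opening"]); cv2.imwrite("pics/w3.png",c["color"])
print(proj(K,T,o["ee_pos"]))
for d in bot.mark_of("wrist","blank_center"): print(d, atz(K,T,d["location"],.027))
# where the TCP column would land if lowered to z=.024
print(proj(K,T,[o["ee_pos"][0],o["ee_pos"][1],.024]))
E
```

```text
[ 0.55378138 -0.13408095  0.13670025] [ 179.91149333   -0.28773515 -178.0843437 ] 0.00011710539414875088
[279.98232848 252.07590759]
{'location': [275.5, 29.1], 'confidence': 0.94} [ 0.40934357 -0.14191414  0.027     ]
{'location': [215.2, 318.4], 'confidence': 0.9} [ 0.68601301 -0.19848818  0.027     ]
{'location': [432.9, 29.9], 'confidence': 0.9} [ 0.40564204 -0.01532088  0.027     ]
{'location': [357.2, 205.4], 'confidence': 0.81} [ 0.55438869 -0.05967293  0.027     ]
{'location': [388.6, 323.5], 'confidence': 0.59} [ 0.68657997 -0.01052825  0.027     ]
[279.08013332 201.46789238]
```

View pics/w3.png

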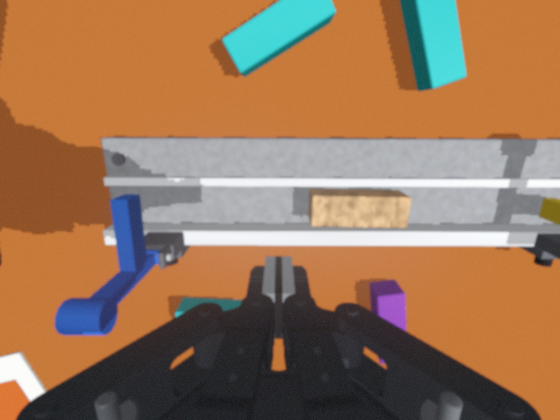

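The cork's near end is at column 310 and the fingers come down at column 279 in the channel (lip row 187, fence face row 227). The middle is about 5 mm towards +x, so I'll correct that and go down.

>>> arm_command(series=[[-0.005,0,0.03,0],[-0.005,0,0.06,0],[-0.005,0,0.09,0],[-0.005,0,0.108,0],[-0.005,0,0.112,0]])

```text
time: 11.7
ee_pos: [0.5598, -0.1342, 0.0274]
tcp_rot: [180.0, -0.1, -178.1]
wrist_force: [0.9, 0.5, -0.4]
opening: -0.0001
grasp_force: 0.0
```

>>> arm_command(series=[[0,0.015,0,0],[0,0.03,0,0],[0,0.045,0,0],[0,0.06,0,0],[0,0.07,0,0]])

```text
time: 12.2
ee_pos: [0.5584, -0.063, 0.0292]
tcp_rot: [-180.0, 0.1, -178.0]
wrist_force: [0.8, -0.5, -0.5]
opening: -0.0002
grasp_force: 0.0
```

```bash
python3 - <<'E'
from h import *
o=bot.get_obs(); c,K,T=cam("wrist"); print(o["ee_pos"],o["wrist_force"]); cv2.imwrite("pics/w4.png",c["color"])
E
```

```text
[ 0.55837811 -0.06297457  0.02917367] [ 0.79917814 -0.47632088 -0.47140041]
```

View pics/w4.png

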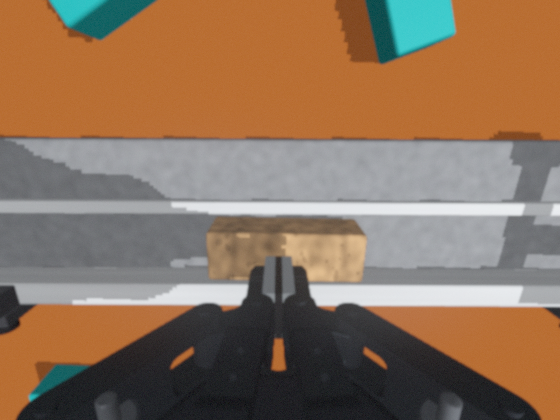

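The fingertips show over the cork, which I didn't expect. I'll check by numbers whether the cork moved and how high the tips really are.

```bash
python3 - <<'E'
from h import *
c,K,T=cam("wrist")
print("cork ends",[atz(K,T,p,.042).round(4) for p in((208,255),(365,255))])
for n in("wrist","scene","side"):
    c,K,T=cam(n)
    for d in bot.mark_of(n,"blank_center"): print(n,np.round(d["location"]),round(d["confidence"],2),atz(K,T,d["location"],.027).round(3))
c1,K1,T1=cam("scene");c2,K2,T2=cam("side")
tcp=bot.get_obs()["ee_pos"]; ims=[]
for c,K,T in((c1,K1,T1),(c2,K2,T2)):
    p=proj(K,T,tcp).astype(int); print(p); I=c["color"]
    ims.append(cv2.resize(I[p[1]-60:p[1]+60,p[0]-80:p[0]+80],None,fx=2.5,fy=2.5,interpolation=cv2.INTER_CUBIC))
cv2.imwrite("pics/chk.png",np.hstack(ims))
E
```

```text
cork ends [array([ 0.5552, -0.1026,  0.042 ]), array([ 0.5522, -0.015 ,  0.042 ])]
wrist [286. 248.] 0.86 [ 0.556 -0.059  0.027]
scene [144. 231.] 0.88 [ 0.403 -0.14   0.027]
scene [318. 295.] 0.83 [ 0.696 -0.008  0.027]
scene [206. 201.] 0.76 [ 0.411 -0.015  0.027]
scene [237. 259.] 0.61 [ 0.557 -0.057  0.027]
scene [220. 375.] 0.61 [ 0.702 -0.202  0.027]
side [296. 256.] 0.8 [ 0.557 -0.06   0.027]
side [214. 255.] 0.67 [ 0.407 -0.013  0.027]
side [350. 226.] 0.65 [ 0.687 -0.018  0.027]
side [228. 314.] 0.62 [ 0.408 -0.145  0.027]
side [388. 302.] 0.61 [ 0.682 -0.201  0.027]
[233 261]
[297 258]
```

View pics/chk.png

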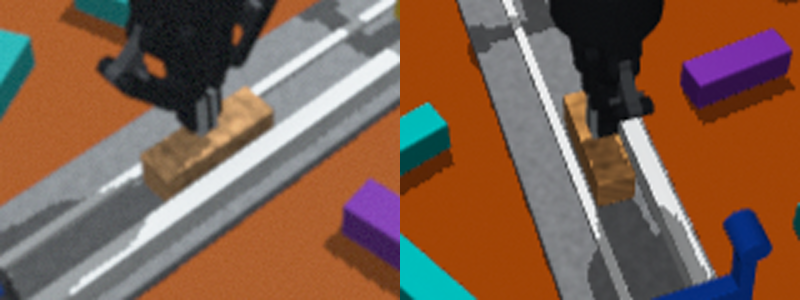

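The fingertips sit about 15 mm behind the TCP reading. They passed over the cork, which hasn't moved (y ≈ -0.059). I'll rise, go back behind it and come down 20 mm lower.

>>> arm_command(series=[[0,0,-0.02,0],[0,-0.025,-0.02,0],[0,-0.05,-0.02,0],[0,-0.072,-0.02,0],[0,-0.072,-0.02,0]])

```text
time: 13.2
ee_pos: [0.5604, -0.1391, 0.0484]
tcp_rot: [-180.0, -0.0, -178.3]
wrist_force: [-0.3, 0.6, 0.3]
opening: -0.0004
grasp_force: 0.0
```

>>> arm_command(series=[[0,0,0.015,0],[0,0,0.03,0],[0,0,0.036,0],[0,0,0.04,0],[0,0,0.04,0]])

```text
time: 13.7
ee_pos: [0.5601, -0.1362, 0.0076]
tcp_rot: [180.0, -0.1, -178.1]
wrist_force: [0.9, -0.5, -0.1]
opening: -0.0001
grasp_force: 0.0
```

>>> arm_command(series=[[0,0.012,0,0],[0,0.024,0,0],[0,0.036,0,0],[0,0.048,0,0],[0,0.06,0,0]])

```text
time: 14.2
ee_pos: [0.5587, -0.0756, 0.0089]
tcp_rot: [-180.0, 0.0, -178.1]
wrist_force: [0.1, -1.6, 0.7]
opening: -0.0
grasp_force: 0.9
```

>>> arm_command(series=[[0,0.01,0,0],[0,0.02,0,0],[0,0.03,0,0],[0,0.04,0,0],[0,0.05,0,0]])

```text
time: 14.7
ee_pos: [0.557, -0.0263, 0.0087]
tcp_rot: [-180.0, 0.0, -178.1]
wrist_force: [0.9, -2.7, 4.5]
opening: 0.0002
grasp_force: 2.2
```

```bash
python3 - <<'E'
from h import *
print(bot.get_obs()["ee_pos"])
for n in("wrist","scene","side"):
    c,K,T=cam(n); 
    if n=="wrist": cv2.imwrite("pics/w5.png",c["color"])
    for d in bot.mark_of(n,"blank_center"):
        X=atz(K,T,d["location"],.027)
        if abs(X[0]-.555)<.04: print(n,round(d["confidence"],2),X.round(4))
E
```

```text
[ 0.55704008 -0.02626209  0.00872075]
wrist 0.84 [0.552  0.0295 0.027 ]
scene 0.96 [0.5587 0.0297 0.027 ]
side 0.81 [0.5549 0.0365 0.027 ]
```

The cork is following: its centre is at y ≈ 0.031 and the final place should be near 0.081.

>>> arm_command(series=[[0,0.009,0,0],[0,0.018,0,0],[0,0.027,0,0],[0,0.035,0,0],[0,0.04,0,0]])

```text
time: 15.5
ee_pos: [0.5555, 0.0142, 0.0085]
tcp_rot: [180.0, -0.0, -178.1]
wrist_force: [0.0, -0.6, -0.1]
opening: 0.0002
grasp_force: 0.1
```

>>> arm_command(series=[[0,0.001,0,0],[0,0.002,0,0],[0,0.003,0,0],[0,0.004,0,0],[0,0.005,0,0]])

```text
time: 16.0
ee_pos: [0.5554, 0.018, 0.0085]
tcp_rot: [180.0, 0.0, -178.1]
wrist_force: [-0.6, 0.4, -0.2]
opening: -0.0
grasp_force: 0.2
```

>>> arm_command(series=[[0,0.001,0,0],[0,0.002,0,0],[0,0.003,0,0],[0,0.003,0,0],[0,0.003,0,0]])

```text
time: 16.5
ee_pos: [0.5553, 0.0212, 0.0085]
tcp_rot: [180.0, -0.0, -178.1]
wrist_force: [-0.1, 0.6, -0.3]
opening: -0.0
grasp_force: 0.0
```

>>> arm_command(series=[[0,0.001,0,0],[0,0.002,0,0],[0,0.003,0,0],[0,0.003,0,0],[0,0.003,0,0]])

```text
time: 17.0
ee_pos: [0.5551, 0.0233, 0.0084]
tcp_rot: [-179.9, -0.0, -178.1]
wrist_force: [1.3, -6.2, 0.5]
opening: -0.0004
grasp_force: 2.6
```

```bash
python3 - <<'E'
from h import *
print(bot.get_obs()["ee_pos"])
for n in("wrist","scene","side"):
    c,K,T=cam(n); cv2.imwrite(f"pics/{n}6.png",c["color"])
    for d in bot.mark_of(n,"blank_center"):
        X=atz(K,T,d["location"],.027)
        if abs(X[0]-.555)<.04: print(n,round(d["confidence"],2),X.round(4))
    if n=="wrist":
        h=cv2.cvtColor(c["color"],cv2.COLOR_BGR2HSV)
        for r in range(225,262,5): print(r,[tuple(map(int,h[r,k])) for k in range(330,560,10)])
E
```

```text
[0.5551066  0.02330722 0.00844759]
wrist 0.78 [0.5505 0.0785 0.027 ]
225 [(108, 5, 246), (108, 5, 247), (102, 5, 246), (102, 5, 246), (105, 4, 247), (102, 5, 248), (105, 4, 248), (110, 4, 187), (113, 5, 186), (108, 7, 188), (105, 4, 249), (102, 5, 249), (98, 4, 248), (108, 5, 250), (102, 5, 249), (102, 5, 250), (108, 5, 249), (108, 5, 250), (108, 5, 249), (108, 5, 249), (105, 6, 250), (108, 5, 249), (105, 4, 243)]
230 [(15, 72, 124), (15, 74, 134), (15, 73, 125), (14, 81, 133), (15, 87, 137), (14, 91, 137), (14, 88, 130), (16, 96, 125), (14, 94, 119), (16, 102, 130), (15, 91, 120), (15, 95, 116), (15, 95, 129), (98, 6, 173), (109, 11, 186), (105, 9, 179), (111, 10, 185), (103, 10, 183), (105, 9, 178), (107, 10, 187), (111, 10, 182), (107, 10, 178), (23, 13, 156)]
235 [(15, 77, 122), (14, 81, 126), (15, 89, 134), (14, 84, 143), (14, 89, 134), (15, 90, 125), (15, 95, 132), (14, 96, 127), (15, 97, 123), (16, 105, 131), (16, 99, 119), (15, 102, 118), (16, 110, 125), (16, 103, 131), (107, 10, 184), (107, 10, 181), (105, 11, 181), (109, 11, 182), (111, 10, 181), (105, 11, 187), (113, 11, 1
[... 1206 characters left out ...]
3, 201), (17, 91, 222), (17, 90, 230), (17, 92, 219), (16, 93, 214), (16, 97, 197), (16, 101, 176), (16, 102, 165), (15, 104, 150), (16, 101, 172), (17, 89, 235), (24, 158, 147), (109, 11, 182), (107, 10, 179), (113, 11, 181), (111, 10, 184), (105, 12, 177), (25, 196, 122)]
260 [(17, 94, 212), (16, 91, 208), (17, 92, 217), (16, 92, 213), (16, 95, 187), (16, 94, 198), (17, 90, 227), (17, 90, 226), (17, 95, 210), (17, 95, 210), (16, 96, 192), (15, 101, 161), (17, 102, 163), (15, 107, 141), (16, 103, 168), (17, 90, 233), (25, 200, 145), (23, 56, 160), (107, 10, 177), (107, 13, 178), (111, 10, 183), (150, 2, 163), (25, 197, 123)]
scene 0.79 [0.5548 0.0819 0.027 ]
side 0.54 [0.5582 0.0881 0.027 ]
```

View pics/wrist6.png

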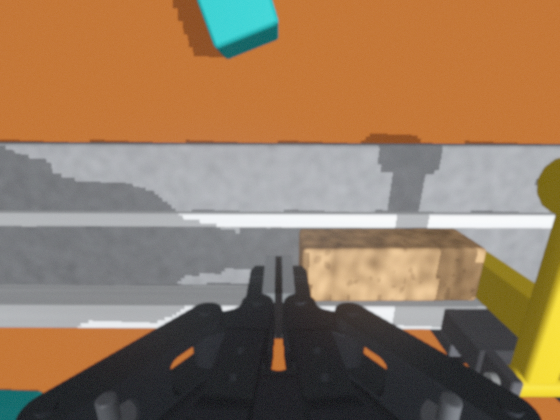

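The cork's end touches the yellow tongue at pixel (482,250), and the force has risen to 6 N. I'll back off, rise and return to the knob.

>>> arm_command(series=[[0,-0.002,0,0],[0,-0.006,0,0],[0,-0.015,0,0],[0,-0.025,0,0],[0,-0.03,-0.002,0]])

```text
time: 17.8
ee_pos: [0.556, -0.007, 0.0103]
tcp_rot: [-180.0, -0.0, -178.1]
wrist_force: [-0.0, -0.3, -0.6]
opening: 0.0002
grasp_force: 0.0
```

>>> arm_command(series=[[0,0,-0.03,0],[0,0,-0.07,0],[0,0,-0.115,0],[0,0,-0.16,0],[0,0,-0.19,0]])

```text
time: 18.3
ee_pos: [0.5566, -0.0063, 0.2042]
tcp_rot: [-180.0, 0.2, -178.1]
wrist_force: [0.5, -0.6, 0.2]
opening: 0.0001
grasp_force: 0.0
```

>>> arm_command(series=[[0.012,0.03,0,0],[0.024,0.06,0,0],[0.036,0.09,0,0],[0.048,0.12,0,0],[0.057,0.138,0,0]], hand=0.085)

```text
time: 18.8
ee_pos: [0.4939, 0.1315, 0.2008]
tcp_rot: [180.0, 0.0, -178.1]
wrist_force: [0.3, 0.3, -0.1]
opening: 0.0721
grasp_force: 0.0
```

>>> arm_command(series=[[0.002,-0.001,0.04,0],[0.002,-0.001,0.08,0],[0.002,-0.001,0.12,0],[0.002,-0.001,0.15,0],[0.002,-0.001,0.156,0]])

```text
time: 19.3
ee_pos: [0.4906, 0.1283, 0.0411]
tcp_rot: [-179.9, -0.3, -178.1]
wrist_force: [-0.4, -0.5, -0.4]
opening: 0.085
grasp_force: 0.0
```

>>> arm_command(series=[[0,0,0,0],[0,0,0,0],[0,0,0,0],[0,0,0,0],[0,0,0,0]], hand=0.015, grip_force=20)

```text
time: 19.8
ee_pos: [0.4934, 0.1294, 0.0458]
tcp_rot: [180.0, 0.1, -178.1]
wrist_force: [-0.4, 1.8, 5.9]
opening: 0.0232
grasp_force: 25.7
```

>>> arm_command(series=[[0,0,0,0],[0,0,0,0],[0,0,0,0],[0,0,0,0],[0,0,0,0]])

```text
time: 20.3
ee_pos: [0.4935, 0.1294, 0.0458]
tcp_rot: [180.0, 0.1, -178.1]
wrist_force: [0.7, 0.5, 6.5]
opening: 0.023
grasp_force: 25.8
```

>>> arm_command(series=[[-0.0004,0,-0.008,0],[-0.0017,0,-0.017,0],[-0.004,0,-0.025,0],[-0.0067,0,-0.033,0],[-0.0105,0,-0.041,0]])

```text
time: 20.8
ee_pos: [0.5034, 0.1296, 0.0858]
tcp_rot: [180.0, -0.0, -178.1]
wrist_force: [4.6, 2.3, -6.7]
opening: 0.0234
grasp_force: 22.8
```

>>> arm_command(series=[[-0.0043,0,-0.007,0],[-0.0095,0,-0.0135,0],[-0.0153,0,-0.02,0],[-0.0216,0,-0.0255,0],[-0.0286,0,-0.0305,0]])

```text
time: 21.3
ee_pos: [0.5319, 0.1305, 0.1164]
tcp_rot: [180.0, -0.0, -178.1]
wrist_force: [-0.3, 3.3, -3.8]
opening: 0.0234
grasp_force: 21.7
```

>>> arm_command(series=[[-0.0075,0.0005,-0.0045,0],[-0.0152,0.001,-0.008,0],[-0.0232,0.001,-0.0105,0],[-0.0315,0.001,-0.0125,0],[-0.038,0.001,-0.0135,0]])

```text
time: 21.8
ee_pos: [0.5706, 0.1318, 0.1303]
tcp_rot: [-179.9, 0.0, -178.1]
wrist_force: [-3.5, -4.5, 2.6]
opening: 0.0232
grasp_force: 21.0
```

>>> arm_command(series=[[-0.002,0,0,0],[-0.004,0,0,0],[-0.006,0,0,0],[-0.007,0,0,0],[-0.007,0,0,0]])

```text
time: 22.3
ee_pos: [0.5776, 0.132, 0.1308]
tcp_rot: [-179.9, 0.1, -178.1]
wrist_force: [-1.8, -5.0, 5.9]
opening: 0.0232
grasp_force: 21.2
```

```bash
python3 - <<'E'
from h import *
o=bot.get_obs();print(o["ee_pos"],o["wrist_force"])
c,K,T=cam("scene");d,K2,T2=cam("side")
cv2.imwrite("pics/up.png",np.hstack([cv2.resize(x,None,fx=2.5,fy=2.5,interpolation=cv2.INTER_CUBIC) for x in (c["color"][120:240,240:400],d["color"][110:230,190:350])]))
E
```

```text
[0.57757405 0.13204148 0.13075264] [-1.80043869 -5.02402112  5.90321255]
```

The leaf has turned through the full 84 mm of x travel, so q ≈ 1.56. Now I'll release it and retreat straight up.

>>> arm_command(series=[[0,0,0,0],[0,0,0,0],[0,0,0,0],[0,0,0,0],[0,0,0,0]], hand=0.085)

```text
time: 22.9
ee_pos: [0.5767, 0.133, 0.1294]
tcp_rot: [180.0, -0.0, -178.1]
wrist_force: [-0.4, 0.2, 0.5]
opening: 0.0849
grasp_force: 0.0
```

>>> arm_command(series=[[0,0,-0.02,0],[0,0,-0.05,0],[0,0,-0.09,0],[0,0,-0.13,0],[0,0,-0.15,0]])

```text
time: 23.4
ee_pos: [0.577, 0.133, 0.2832]
tcp_rot: [180.0, 0.2, -178.1]
wrist_force: [0.4, 0.0, -0.4]
opening: 0.0848
grasp_force: 0.0
```

```bash
python3 - <<'E'
from h import *
from scipy.optimize import least_squares
o=bot.get_obs();print(o["ee_pos"],o["wrist_force"],o["opening"]); kn={};cs={}
for n in("wrist","scene","side"):
    c,K,T=cs[n]=cam(n); cv2.imwrite(f"pics/{n}9.png",c["color"])
    m=bot.mark_of(n,"yellow_knob")
    if m: kn[n]=m[0]["location"]
    for d in bot.mark_of(n,"blank_center"):
        X=atz(K,T,d["location"],.027)
        if abs(X[0]-.555)<.04: print(n,round(d["confidence"],2),X.round(4))
    print(n,"blue",[np.round(d["location"]) for d in bot.find_in(n,"blue_leaf")])
    h=cv2.cvtColor(c["color"],cv2.COLOR_BGR2HSV); k,l,s,ce=cv2.connectedComponentsWithStats(cv2.inRange(h,(22,120,80),(34,255,255)))
    print([(s[i].tolist()) for i in range(1,k) if s[i][4]>300])
print(kn)
s=least_squares(lambda X:np.concatenate([proj(cs[n][1],cs[n][2],X)-p for n,p in kn.items()]),[.58,.13,.16]);print(s.x.round(4),s.fun.round(1))
E
```

```text
[0.57700215 0.13304779 0.28322858] [ 0.38910943  0.0036719  -0.3620785 ] 0.0848190919723878
wrist 0.56 [0.5495 0.0798 0.027 ]
wrist blue []
[[264, 134, 26, 64, 938]]
scene blue [array([139., 293.])]
[[304, 144, 33, 54, 752], [414, 398, 25, 22, 394]]
side 0.58 [0.5554 0.0883 0.027 ]
side blue [array([345., 314.])]
[[252, 135, 31, 41, 483]]
{'wrist': [276.2, 185.1], 'scene': [330.8, 154.1], 'side': [279.5, 145.2]}
[0.5694 0.1306 0.153 ] [ 0.7  3.1 -2.7  1.8 -5.1 -0.5]
```

The cork and the blue stop are unchanged. The yellow outline looks much as it did at the start, so it may be a little short of 1.57. I'll nudge it with closed fingers from the working side until I feel the limit.

>>> arm_command(series=[[0.03,0,0,0],[0.06,0,0,0],[0.06,0,0,0],[0.06,0,0,0],[0.06,0,0,0]], hand=0.0)

```text
time: 24.5
ee_pos: [0.5172, 0.131, 0.2794]
tcp_rot: [180.0, 0.0, -178.1]
wrist_force: [0.1, 0.1, -0.5]
opening: 0.0118
grasp_force: 0.0
```

>>> arm_command(series=[[0,0,0.04,0],[0,0,0.08,0],[0,0,0.12,0],[0,0,0.145,0],[0,0,0.147,0]])

```text
time: 25.0
ee_pos: [0.5155, 0.1304, 0.1285]
tcp_rot: [-179.9, -0.3, -178.1]
wrist_force: [-0.2, 0.2, -0.6]
opening: -0.0001
grasp_force: 0.0
```

>>> arm_command(series=[[-0.008,0,0,0],[-0.016,0,0,0],[-0.024,0,0,0],[-0.028,0,0,0],[-0.03,0,0,0]])

```text
time: 25.5
ee_pos: [0.5475, 0.132, 0.1329]
tcp_rot: [180.0, 0.0, -178.1]
wrist_force: [-0.7, 0.5, 1.8]
opening: -0.0
grasp_force: 0.8
```

>>> arm_command(series=[[-0.001,0,0,0],[-0.002,0,0,0],[-0.003,0,0,0],[-0.004,0,0,0],[-0.004,0,0,0]])

```text
time: 26.0
ee_pos: [0.5507, 0.1321, 0.1325]
tcp_rot: [180.0, 0.0, -178.1]
wrist_force: [-0.6, 0.4, 0.7]
opening: 0.0
grasp_force: 0.3
```

>>> arm_command(series=[[-0.001,0,0,0],[-0.002,0,0,0],[-0.003,0,0,0],[-0.004,0,0,0],[-0.004,0,0,0]])

```text
time: 26.5
ee_pos: [0.5549, 0.1322, 0.1324]
tcp_rot: [180.0, 0.0, -178.1]
wrist_force: [-0.7, 0.3, 1.2]
opening: 0.0004
grasp_force: 0.1
```

>>> arm_command(series=[[-0.001,0,0,0],[-0.002,0,0,0],[-0.002,0,0,0],[-0.002,0,0,0],[-0.002,0,0,0]])

```text
time: 27.0
ee_pos: [0.5568, 0.1323, 0.1324]
tcp_rot: [-180.0, 0.0, -178.1]
wrist_force: [0.2, 0.3, -0.6]
opening: -0.0001
grasp_force: 0.0
```

>>> arm_command(series=[[-0.001,0,0,0],[-0.002,0,0,0],[-0.003,0,0,0],[-0.003,0,0,0],[-0.003,0,0,0]])

```text
time: 27.5
ee_pos: [0.5598, 0.1324, 0.1324]
tcp_rot: [-180.0, 0.0, -178.1]
wrist_force: [-0.1, -0.2, 1.1]
opening: -0.0004
grasp_force: 0.0
```

```bash
python3 - <<'E'
from h import *
o=bot.get_obs();print(o["ee_pos"],o["wrist_force"])
for n in("scene","side","wrist"):
    c,K,T=cam(n); h=cv2.cvtColor(c["color"],cv2.COLOR_BGR2HSV); k,l,s,ce=cv2.connectedComponentsWithStats(cv2.inRange(h,(22,120,60),(34,255,255)))
    print(n,[(s[i].tolist()) for i in range(1,k) if s[i][4]>150])
E
```

```text
[0.55981012 0.13236886 0.13242645] [-0.130816   -0.21044757  1.12293041]
scene [[306, 147, 37, 51, 746], [376, 337, 19, 16, 184], [414, 398, 28, 22, 397]]
side [[254, 133, 32, 41, 485]]
wrist [[266, 180, 23, 78, 1445]]
```

The leaf is still turning: its outline shifted about 5 px. I'll keep going to the limit.

>>> arm_command(series=[[-0.001,0,0,0],[-0.002,0,0,0],[-0.002,0,0,0],[-0.002,0,0,0],[-0.002,0,0,0]])

```text
time: 28.15
ee_pos: [0.5617, 0.1324, 0.1325]
tcp_rot: [-180.0, 0.0, -178.1]
wrist_force: [0.6, -0.5, -0.2]
opening: -0.0003
grasp_force: 0.0
```

>>> arm_command(series=[[-0.001,0,0,0],[-0.002,0,0,0],[-0.002,0,0,0],[-0.002,0,0,0],[-0.002,0,0,0]])

```text
time: 28.65
ee_pos: [0.5626, 0.1324, 0.1324]
tcp_rot: [-180.0, -0.1, -178.1]
wrist_force: [-6.3, 0.0, 2.3]
opening: 0.0001
grasp_force: 3.4
```

The limit is felt at -6 N, so the leaf is upright. I'll retreat and do a final check.

>>> arm_command(series=[[0.004,0,0,0],[0.015,0,0,0],[0.03,0,-0.01,0],[0.04,0,-0.05,0],[0.04,0,-0.09,0]])

```text
time: 29.15
ee_pos: [0.5217, 0.1309, 0.2234]
tcp_rot: [-180.0, -0.1, -178.1]
wrist_force: [0.9, 0.1, 0.1]
opening: 0.0003
grasp_force: 0.0
```

>>> arm_command(series=[[0.02,0,-0.02,0],[0.04,0,-0.04,0],[0.06,0,-0.06,0],[0.06,0,-0.06,0],[0.06,0,-0.06,0]])

```text
time: 29.65
ee_pos: [0.4637, 0.1292, 0.2828]
tcp_rot: [180.0, 0.1, -178.1]
wrist_force: [0.3, 0.2, 0.2]
opening: -0.0
grasp_force: 0.0
```

```bash
python3 - <<'E'
from h import *
o=bot.get_obs();print(o["ee_pos"],o["wrist_force"])
for n in("scene","side","wrist"):
    c,K,T=cam(n); h=cv2.cvtColor(c["color"],cv2.COLOR_BGR2HSV); k,l,s,ce=cv2.connectedComponentsWithStats(cv2.inRange(h,(22,120,60),(34,255,255)))
    print(n,[(s[i].tolist()) for i in range(1,k) if s[i][4]>150],[np.round(d["location"]) for d in bot.find_in(n,"blue_leaf")])
    for d in bot.mark_of(n,"blank_center"):
        X=atz(K,T,d["location"],.027)
        if abs(X[0]-.555)<.04: print(n,round(d["confidence"],2),X.round(4))
E
```

```text
[0.46374475 0.12922927 0.28278907] [0.25174671 0.16629158 0.21530004]
scene [[306, 148, 38, 50, 731], [376, 337, 19, 16, 185], [414, 398, 25, 22, 393]] [array([137., 293.])]
scene 0.81 [0.5584 0.0797 0.027 ]
side [[255, 133, 32, 41, 498]] [array([346., 313.])]
side 0.62 [0.5552 0.0789 0.027 ]
wrist [[272, 233, 12, 25, 239]] [array([  4., 260.])]
wrist 0.64 [0.5474 0.0827 0.027 ]
```

```bash
python3 -c "
from workcell import bot
print(bot.job_done())"
```

```text
the job is handed in; nothing more can be done
None
```

I handed the job in at about 30 s: the yellow leaf was flipped down, the cork slid against it, and the leaf flipped back up to its limit, with the cork still at its gauged position (y ≈ 0.08) and the blue stop still up; the hand-in call returned no verdict.

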